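# Unlock a test cassette and lift it out of the fixture by its catches

## Robot

A 7-joint arm with a two-finger parallel gripper is mounted at the origin on the work surface. World frame = base frame: x ahead of the robot, y to its left, z up, the work surface at z = 0. Lengths are in m, angles in rad, forces in N, time in s.
With the tool pointing down it reaches from about 0.35 to 0.9 m from the base axis. Payload 8.1 kg.
Tool frame: the origin (TCP) lies between the finger pads; the fingertips stand 8 mm ahead of it and the grasp point (between the pads) lies 11 mm behind it; z points along the fingers, x is the direction in which the jaws open and shut, and the axes are right-handed (so a half turn about z gives the same grasp; the last joint's range is limited). The gripper opens to 92 mm and grips with 3 to 60 N. Pads are 19 mm wide; open, the fingers measure 130 mm over their backs; the gripper's body (75 mm by 190 mm) begins 47 mm behind the grasp point.
Start: joints at [1.125, 0.434, 0.025, 1.573, -0.012, 1.134, -0.075], TCP at [0.21, -0.589, 0.235] pointing down, gripper open.
Joint ranges: [-2.62, 2.62], [-0.44, 2.09], [-1.27, 1.32], [0.08, 2.57], [-1.32, 4.46], [0.12, 2], [-2.74, 2.74]. Speed limits (rad/s): [2.22, 2.22, 3.01, 3.01, 3.14, 3.14, 3.14].

## Interface

Orientations are given as a rotation vector (axis times angle).
In Python, from cell import arm, cams, workorder, finder gives the robot as it stands.
- The arm moves only by the tool servo_tool, never from a script. Its argument "plan" is a list of rows, each a list of 7 numbers: the shift along the tool's x, y, z in m, then the turn, a rotation vector about the tool's x, y, z in degrees, then the closure, from 0 (fully open) to 1 (shut). In form: [[dx, dy, dz, wx, wy, wz, jaw], ...]. A call has 1 to 8 rows; each row is the pose to reach, as a shift and turn from the pose commanded when the call began, along the tool's axes at that moment; what a row does not reach only later rows make up. A row lasts 1/10 s, in which the tool goes at most 50 mm and 8.59 degrees, less where a joint would pass 70% of its speed; a pose out of reach is approached as far as the arm can. A call with a gripper value outside its range is refused whole. The fingers move at their own pace and stop on an object; "force" is the grip in N (left out, the last holds). Time passes only in rows, so rows that repeat a pose let the fingers close. It gives the time, the measured TCP pose, the force and the opening at its end, in the units of the state.
- arm.observe(): the state, without advancing time (a new reading comes with each control period).
- cams.get_image(name): name is "side" or "top" or "wrist"; returns a dict with "color" (480x640x3 uint8, red, green, blue), "camera_matrix" (3x3 intrinsics, pixels), "camera_from_world" (4x4, takes a point from world to camera coordinates). Camera axes: x right, y up, looking along -z (the intrinsics and any distortion apply to the point x, -y, -z); pixel columns grow to the right and rows downward; lengths in m; the calibration is good to about 2 mm. A picture is of the moment at which its call begins. There is no depth.
- workorder.sign_off(): hands the job in, once; it reports no verdict.
Trained networks look in the newest picture that a camera, given by its name, has taken for a name from the list of things; names that differ only in an ending like _2 or _b are one class to them, and where a whole thing is asked for, a point or a joint stands for the part that bears it (a point fixed in the world has none). Each returns a list of dicts, best first, with "score" (0 to 1); they miss things now and then, are a little off and sometimes report something else, mostly with a low value. They report only what shows in the picture. A call takes as long as a camera call. They do not tell look-alikes from the thing itself.
- finder.silhouettes(camera, query): "region" (480x640 bool, what is visible of it) and "point" ([row, column] in pixels, amid what is visible of it).
The state is a dict: "clock": time; "joints": joint angles; "dq": joint speeds; "joint_efforts": joint torques, N m; "position": TCP position; "ee_rot": TCP orientation; "force": force on the tool from outside, world axes, zero at the start; "ft_torque": the same for the moment, N m; "width": opening from 0.0 (shut) to 1.0 (fully open).
Only numpy, scipy, OpenCV 4.12 (cv2) and the standard library are available. Lean on these libraries where they do the work, as an engineer would, in place of code of your own. Each camera call takes 0.05 s, during which the arm holds its last target.

## Task

Pull the lock pin up out of the test cassette and stand it, tip down, in the empty metal cup. Then pinch the cassette's two side catches together and lift the cassette out of the test fixture, leaving the other things on the bench where they are. Finish while still holding it: catches squeezed, cassette level and still, about 10 cm above its seat in the fixture.

Things in the scene. Friction and masses are not known exactly. Their poses are not given: they have to be found in the camera images.
- fixture: fixed test fixture, 210 x 190 mm black block with aluminium deck 45 mm above its origin (centre of underside, z up). The cassette's nest is central: 12 mm guides (1.5 to 2 mm play) and, mid-way on the +y and -y sides, steel keepers 44 mm long, y = 33.5 to 49 mm, up to 22 mm over the deck, whose lips (underside 15 mm over the deck) hold the catch hooks down. Other screws and pins: 14 mm high
- cassette: loose grey cassette, 0.22 to 0.41 kg, 100 (x) x 60 (y) x 30 mm, with a central sleeve block 36 x 28 mm up to z = 70 mm that has a 15 mm square upright bore, floor at z = 30 mm. Starts seated on the fixture's deck, axes along the fixture's. Origin: centre of underside, z up. Catches stand at its +y and -y sides; it lifts straight up only while both are squeezed
- catch_left_pad (a point): middle of the outer ribbed face of the +y catch; moves with it: cassette x = 0, y = 33 mm at rest, z = 64 mm. The catch is an upright black plate 30 mm wide (x), 6 mm thick, z = 4 to 78 mm of the cassette; at z = 6 to 13 mm its hook points out to y = 38 mm under the keeper. Fingers have free room beside the plate from z = 35 mm up
- catch_right_pad (a point): the same for the catch on the -y side (cassette x = 0, y = -33 mm, z = 64 mm); over both catches it measures 66 mm at rest and 50 mm fully squeezed
- catch_left (a joint): travel of the +y catch towards the cassette's middle: 0 at rest, 0.008 m fully squeezed at its stop (sprung: 3 N to start, 8 N at the stop). The hook is clear of the keeper from about 0.006 m. With the lock pin in, the catch is blocked after about 0.0025 m
- catch_right (a joint): the same for the -y catch
- lock_pin: loose lock pin, 130 mm long, 70 g: steel shaft 12 mm diameter on the lowest 58 mm, then a black round handle 18 mm diameter, 72 mm long. Origin: its tip (lower end), z along it to the handle. Starts upright, tip on the floor of the cassette's bore (40 mm deep, 1.5 mm play all round), the handle wholly above sleeve and catches; comes out after rising 40 mm
- cup: empty round steel cup, open at the top, fixed to the bench, 85 mm high, rim 74 mm across, wall 3 mm, a little narrower at the foot. Origin: centre of underside, z up. It stands left or right of the fixture; a white closed jar of like size stands on the other side
- jar: bystander: white plastic jar with a lid, 74 mm across, 100 mm high; origin centre of underside
- blank: bystander: grey blank cassette without catches or sleeve, 100 x 60 x 30 mm, lying on the bench; origin centre of underside
- board: bystander: bare green circuit board, 100 x 70 mm, about 14 mm high; origin centre of underside
- screwdriver: bystander: screwdriver lying on the bench
- tape: bystander: yellow roll of tape lying flat, 90 mm across, 18 mm high; origin centre of underside
- meter: bystander: grey hand meter, 130 x 75 x 38 mm; origin centre of underside
- parts_case: bystander: clear closed case, 90 x 60 x 25 mm; origin centre of underside
Mind the look-alikes: they are no part of the job. What is shaped like the lock_pin but blue is not meant. What is shaped like the cup but red is not meant.

How it is judged:
By the outcome, as a careful person would: the job done as asked, in the order asked, and still so for the second after the job is handed in, while the arm keeps its last pose, push and grip.
It also fails if it takes over 51 s, if anything falls off the work surface, if the arm or the gripper's body presses on something with over 40 N, if the wrist force passes 120 N, or if a joint passes its speed limit or range.

## Working session

There is one attempt and no reset: what is moved stays moved. The work goes in short steps, Python scripts to look and compute and a tool call to move; the robot and the scene stay as the last step left them, time stands still between calls to the robot, and variables do not carry over. Pictures are saved under pics/ and viewed, and the job is handed in when it is done.

Besides the shell and the picture viewer there is one more tool, called after "Call:" as name([rows], argument=value, ...), one row to a line, values as JSON. servo_tool: Moves the arm, as the interface text tells. Its arguments: {"type":"object","properties":{"plan":{"type":"array"},"force":{"type":"number"}},"required":["plan"]}

```bash
ls -la && mkdir -p pics && python3 - <<'E'
from cell import arm, cams, workorder, finder
import cv2, numpy as np
s=arm.observe()
for k,v in s.items(): print(k, np.round(v,4) if not isinstance(v,str) else v)
for n in ["side","top","wrist"]:
    d=cams.get_image(n)
    cv2.imwrite(f"pics/{n}_0.png", d["color"][:,:,::-1])
    print(n, np.round(d["camera_matrix"],1).tolist(), np.round(d["camera_from_world"],4).tolist(), [k for k in d])
E
```

```text
total 12
drwxr-xr-x  3 agent agent 4096 Dec  5 18:56 .
drwxr-xr-x 23 root  root  4096 Dec  5 18:56 ..
drwxr-xr-x  2 agent agent 4096 Dec  5 18:56 pics
clock 0.0
joints [ 1.1254  0.4352  0.025   1.5741 -0.0116  1.134  -0.0751]
dq [ 0.0007 -0.0013 -0.0014  0.0003 -0.0003  0.001  -0.0008]
joint_efforts [-0.00000e+00 -6.67852e+01  9.85500e-01 -3.14456e+01 -6.05000e-02
  4.29000e-02  1.00000e-04]
position [ 0.2098 -0.5882  0.2339]
ee_rot [-2.5670e+00  1.8097e+00  2.1000e-03]
force [-0.5286 -0.3938  0.2679]
ft_torque [-0.0116  0.0065  0.0131]
width 0.9941
side [[565.3, 0.0, 318.6], [0.0, 565.3, 247.7], [0.0, 0.0, 1.0]] [[-0.9827, -0.1845, -0.0192, 0.5232], [0.0753, -0.4917, 0.8675, -0.1194], [-0.1695, 0.851, 0.4971, -1.5208], [0.0, 0.0, 0.0, 1.0]] ['color', 'camera_matrix', 'camera_from_world']
top [[553.1, 0.0, 313.4], [0.0, 553.1, 239.2], [0.0, 0.0, 1.0]] [[0.0233, -0.9997, -0.0029, -0.0008], [0.9953, 0.0229, 0.0939, -0.5248], [-0.0938, -0.005, 0.9956, -1.3324], [0.0, 0.0, 0.0, 1.0]] ['color', 'camera_matrix', 'camera_from_world']
wrist [[338.3, 0.0, 323.6], [0.0, 338.3, 240.3], [0.0, 0.0, 1.0]] [[0.3366, -0.9416, -0.0013, -0.6236], [0.9057, 0.3242, -0.2732, 0.0352], [0.2577, 0.0908, 0.9619, -0.3899], [0.0, 0.0, 0.0, 1.0]] ['color', 'camera_matrix', 'camera_from_world']
```

View pics/top_0.png

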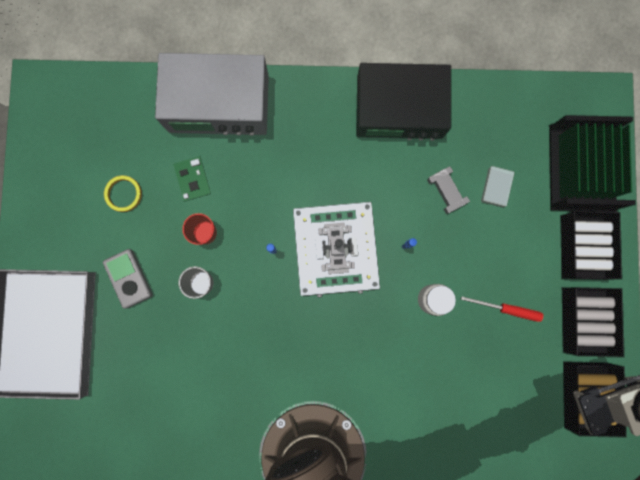

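View pics/side_0.png

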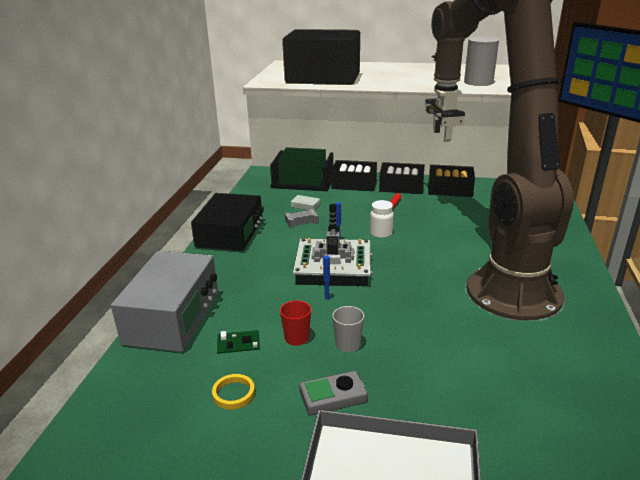

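View pics/wrist_0.png

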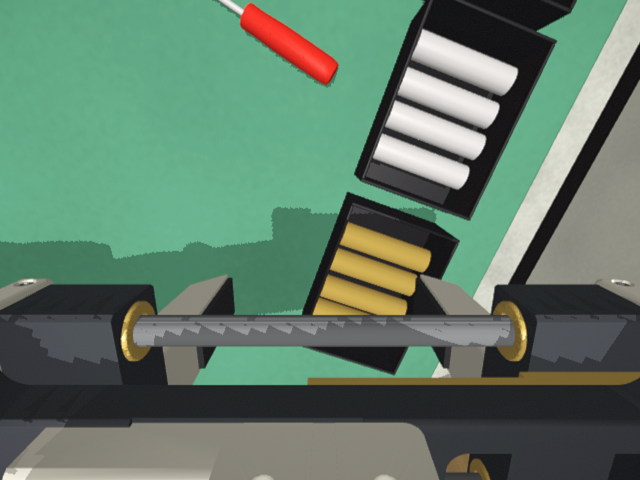

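```bash
cat > h.py <<'E'
from cell import arm, cams, workorder, finder
import cv2, numpy as np
from scipy.spatial.transform import Rotation as R
def get(n):
    return cams.get_image(n)
def proj(d,P):
    P=np.atleast_2d(P); T=d["camera_from_world"]; K=d["camera_matrix"]
    c=P@T[:3,:3].T+T[:3,3]
    q=np.stack([c[:,0],-c[:,1],-c[:,2]],1)@K.T
    return q[:,:2]/q[:,2:]
def ray(d,uv):
    T=d["camera_from_world"]; K=d["camera_matrix"]
    p=np.linalg.solve(K,np.array([uv[0],uv[1],1.0]))
    v=T[:3,:3].T@np.array([p[0],-p[1],-p[2]])
    o=-T[:3,:3].T@T[:3,3]
    return o,v/np.linalg.norm(v)
def onz(d,uv,z):
    o,v=ray(d,uv); return o+v*(z-o[2])/v[2]
def tri(rs):
    A=np.zeros((3,3));b=np.zeros(3)
    for o,v in rs:
        M=np.eye(3)-np.outer(v,v);A+=M;b+=M@o
    return np.linalg.solve(A,b)
def crop(d,c,w,h,s,name):
    c=[int(x) for x in c]
    x0=max(0,c[0]-w//2);y0=max(0,c[1]-h//2)
    im=d["color"][y0:y0+h,x0:x0+w,::-1]
    im=cv2.resize(im,None,fx=s,fy=s,interpolation=cv2.INTER_CUBIC)
    cv2.imwrite("pics/"+name,im); print(name,"origin",x0,y0,"scale",s)
def tcp():
    s=arm.observe(); return s, R.from_rotvec(s["ee_rot"]).as_matrix()
E
python3 - <<'E'
from h import *
for n in ["top","side"]:
    d=get(n); np.save(f"pics/{n}0.npy",d,allow_pickle=True)
    for q in ["fixture","cassette","lock_pin","cup","jar","catch_left_pad"]:
        for r in finder.silhouettes(n,q)[:4]:
            reg=r["region"]; ys,xs=np.nonzero(reg)
            print(n,q,round(r["score"],2),np.round(r["point"]),"bbox",xs.min(),xs.max(),ys.min(),ys.max(),"area",reg.sum())
    if n=="top": crop(d,(337,249),120,110,6,"top_fx.png")
    else: crop(d,(333,245),110,110,6,"side_fx.png")
print(arm.observe()["clock"])
E
```

```text
top cassette 0.67 [249. 337.] bbox 322 351 226 269 area 826
top lock_pin 0.73 [244. 348.] bbox 344 352 239 252 area 84
top lock_pin 0.6 [245. 336.] bbox 333 342 239 249 area 90
top cup 0.71 [233. 198.] bbox 183 216 214 244 area 841
top cup 0.58 [283. 193.] bbox 179 213 267 298 area 836
top jar 0.57 [300. 435.] bbox 418 455 284 315 area 948
top_fx.png origin 277 194 scale 6
side fixture 0.7 [266. 339.] bbox 294 370 238 285 area 2574
side cassette 0.56 [247. 333.] bbox 315 350 226 258 area 679
side lock_pin 0.66 [275. 325.] bbox 324 329 256 297 area 191
side lock_pin 0.65 [217. 331.] bbox 329 335 204 233 area 156
side cup 0.94 [326. 346.] bbox 332 363 306 351 area 1173
side cup 0.84 [324. 296.] bbox 280 310 300 345 area 1155
side jar 0.96 [219. 380.] bbox 370 392 200 236 area 760
side jar 0.53 [397. 235.] bbox 212 254 374 409 area 770
side jar 0.48 [244. 334.] bbox 327 337 236 254 area 201
side catch_left_pad 0.7 [245. 331.] bbox 327 337 236 254 area 193
side_fx.png origin 278 190 scale 6
0.85
```

View pics/top_fx.png

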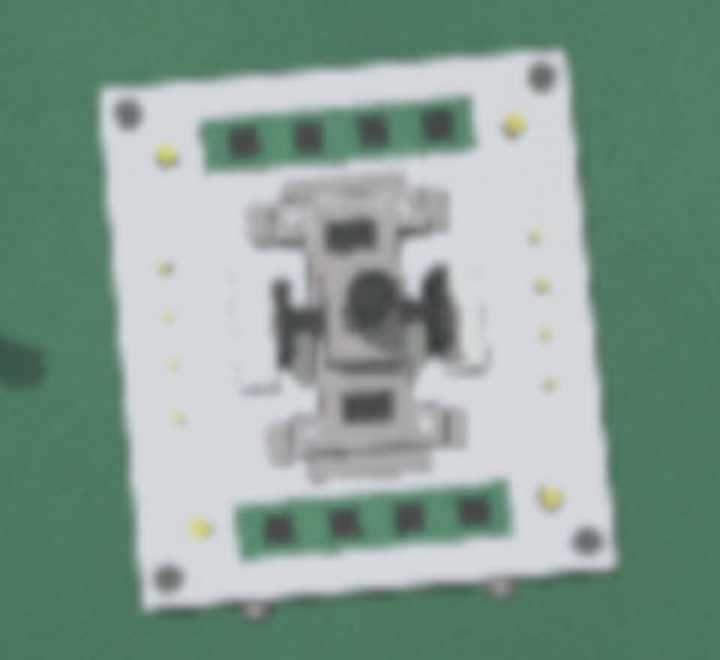

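View pics/side_fx.png

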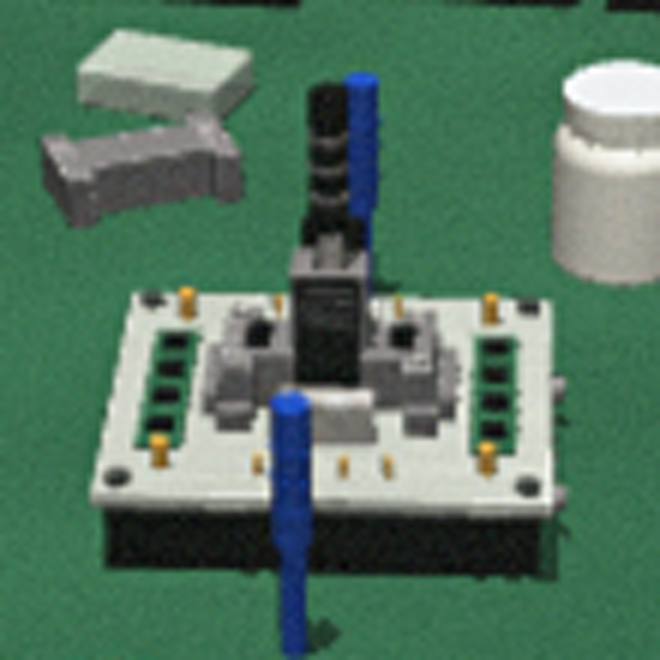

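```bash
python3 - <<'E'
from h import *
from scipy.optimize import least_squares
dt=np.load("pics/top0.npy",allow_pickle=True).item(); ds=np.load("pics/side0.npy",allow_pickle=True).item()
# deck mask in top
def deck(d,c,win):
    im=d["color"].astype(int); m=(im.min(2)>150)&((im.max(2)-im.min(2))<45)
    m2=np.zeros_like(m); x0,x1,y0,y1=win; m2[y0:y1,x0:x1]=m[y0:y1,x0:x1]
    n,l,st,_=cv2.connectedComponentsWithStats(m2.astype(np.uint8))
    k=1+np.argmax(st[1:,4]); mm=(l==k).astype(np.uint8)
    h=cv2.convexHull(np.argwhere(mm)[:,::-1].astype(np.int32))
    ap=cv2.approxPolyDP(h,4,True)[:,0]
    return mm,h[:,0],ap
for n,d,w in [("top",dt,(280,395,195,305)),("side",ds,(285,380,225,290))]:
    mm,h,ap=deck(d,None,w); print(n,mm.sum(),ap.tolist())
    for p in ap: print("  ",np.round(onz(d,p,0.045),4))
# refine from crop corners
topc=np.array([(103,88),(566,50),(615,570),(143,608)])/6+[277-0.5+0.083,194-0.5+0.083]
sidec=np.array([(135,292),(550,300),(552,512),(93,503)])/6+[278-0.4,190-0.4]
print(np.array([onz(dt,p,.045) for p in topc]).round(4))
print(np.array([onz(ds,p,.045) for p in sidec]).round(4))
def corners(q,z=.045):
    c,s=np.cos(q[2]),np.sin(q[2]);L=np.array([(105,95),(105,-95),(-105,-95),(-105,95)])/1000
    return np.c_[L@np.array([[c,s],[-s,c]])+q[:2],np.full(4,z)]
f=lambda q:(proj(dt,corners(q))-topc).ravel()
r=least_squares(f,[.5,0,.08]);print("top fit",r.x.round(4),np.degrees(r.x[2]).round(2),r.fun.round(2))
# side: corner order: sideimage right = robot side(-x)? 
S=sidec
import itertools
for sh in range(4):
    for fl in (1,-1):
        C=np.roll(S[::fl],sh,0)
        r2=least_squares(lambda q:(proj(ds,corners(q))-C).ravel(),r.x)
        if r2.cost<200 and abs(r2.x[2])<.5: print("side fit",r2.x.round(4),np.degrees(r2.x[2]).round(2),r2.fun.round(2))
# pins & cup
print("lock pin top center z=.205 (top)",onz(dt,(277+375/6-.4,194+295/6-.4),.205).round(4))
print("blue",onz(dt,(271,248.5),.13).round(4),onz(dt,(410.5,243),.13).round(4))
for q,z in [("cup",.085)]:
    print("cup rim",onz(dt,(195,283),z).round(4),"red",onz(dt,(199,229),z).round(4),"jar",onz(dt,(438,300),.1).round(4))
crop(dt,(195,255),70,100,6,"top_cups.png"); crop(ds,(322,328),110,70,6,"side_cups.png")
E
```

```text
top 5331 [[379, 287], [301, 294], [294, 209], [369, 202]]
   [ 0.4114 -0.1487  0.045 ]
   [0.3904 0.0377 0.045 ]
   [0.5954 0.0599 0.045 ]
   [ 0.6167 -0.1219  0.045 ]
side 638 [[369, 241], [369, 274], [330, 272], [345, 240]]
   [ 0.4052 -0.1417  0.045 ]
   [0.3853 0.0406 0.045 ]
   [0.4912 0.0469 0.045 ]
   [ 0.4768 -0.137   0.045 ]
[[ 0.5972  0.0606  0.045 ]
 [ 0.617  -0.1266  0.045 ]
 [ 0.4076 -0.149   0.045 ]
 [ 0.3881  0.0391  0.045 ]]
[[ 0.6125 -0.1273  0.045 ]
 [ 0.4053 -0.1504  0.045 ]
 [ 0.3832  0.045   0.045 ]
 [ 0.5893  0.0696  0.045 ]]
top fit [ 0.5025 -0.044   0.1045] 5.99 [-0.36  0.07  0.38  0.09  0.18 -0.15 -0.2  -0.02]
side fit [ 0.4975 -0.0402  0.1136] 6.51 [-0.36 -0.75 -0.35  0.72  0.3   0.65  0.4  -0.52]
lock pin top center z=.205 (top) [ 0.5014 -0.0444  0.205 ]
blue [0.4915 0.106  0.13  ] [ 0.5112 -0.2089  0.13  ]
cup rim [0.4103 0.2841 0.085 ] red [0.5369 0.2802 0.085 ] jar [ 0.3843 -0.2779  0.1   ]
top_cups.png origin 160 205 scale 6
side_cups.png origin 267 293 scale 6
```

View pics/top_cups.png

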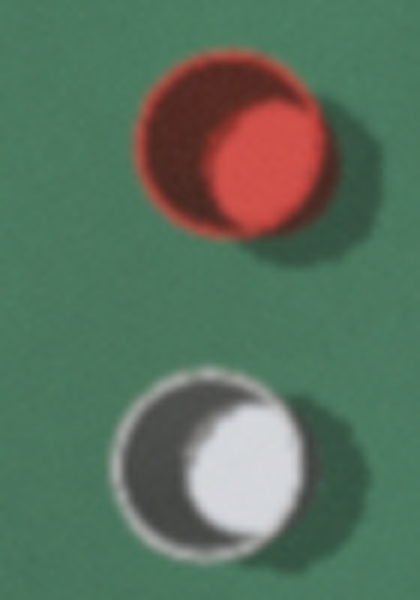

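View pics/side_cups.png

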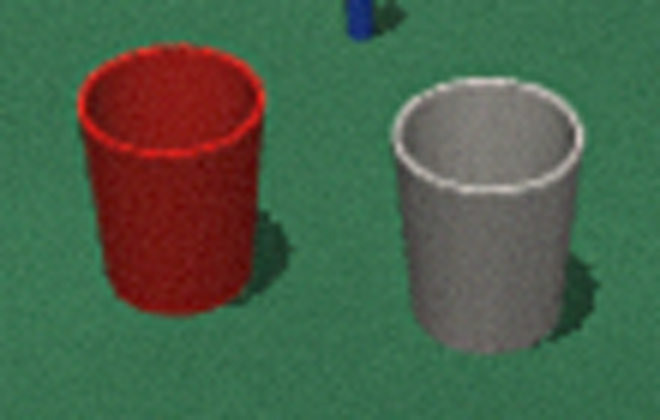

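```bash
cat >> h.py <<'E'
def go(p,yaw_deg,verbose=True):
    """tool-axes shift+turn from measured pose to world TCP p, pointing down, tool x at yaw_deg in world"""
    s,M=tcp(); a=np.radians(yaw_deg)
    X=np.array([np.cos(a),np.sin(a),0]);Z=np.array([0,0,-1.]);Y=np.cross(Z,X)
    G=np.stack([X,Y,Z],1)
    d=M.T@(np.array(p)-s["position"]); w=np.degrees(R.from_matrix(M.T@G).as_rotvec())
    print("t",round(s["clock"],2),"pos",s["position"].round(4),"yaw",np.degrees(np.arctan2(M[1,0],M[0,0])).round(2),"down-err",np.degrees(np.arccos(-M[2,2])).round(2),"w",round(s["width"],3),"F",np.round(s["force"],1))
    print("shift",d.round(4),"turn",w.round(2))
    return d,w
E
python3 - <<'E'
from h import *
dt=np.load("pics/top0.npy",allow_pickle=True).item(); ds=np.load("pics/side0.npy",allow_pickle=True).item()
rt=ray(dt,(194.3,282.3)); rs=ray(ds,(347.9,314.9))
print("cup rim tri",tri([rt,rs]).round(4), "top@.085",onz(dt,(194.3,282.3),.085).round(4),"side@.085",onz(ds,(347.9,314.9),.085).round(4))
go((.50,-.043,.34),-84)
E
```

```text
cup rim tri [0.4102 0.2856 0.0851] top@.085 [0.4119 0.2858 0.085 ] side@.085 [0.4085 0.2854 0.085 ]
t 0.85 pos [ 0.2101 -0.5887  0.2348] yaw -70.36 down-err 0.0 w 1.001 F [ 0.4 -0.1 -0.2]
shift [-0.4165 -0.4564 -0.1053] turn [-0.   -0.   13.64]
```

Call:
servo_tool([
  [0, 0, -0.045, 0, 0, 0, 0],
  [-0.03, -0.033, -0.07, 0, 0, 2, 0],
  [-0.06, -0.066, -0.09, 0, 0, 4, 0],
  [-0.09, -0.1, -0.105, 0, 0, 6, 0],
  [-0.122, -0.134, -0.105, 0, 0, 8, 0],
  [-0.155, -0.17, -0.105, 0, 0, 10, 0],
  [-0.188, -0.206, -0.105, 0, 0, 12, 0],
  [-0.22, -0.241, -0.105, 0, 0, 13.6, 0],
])

```text
clock: 1.65
position: [0.3637, -0.2985, 0.3401]
ee_rot: [2.334, -2.103, 0.001]
force: [1.5, 0.6, 0.3]
width: 1.0
```

```bash
python3 - <<'E'
from h import *
go((.50,-.043,.34),-84)
E
```

```text
t 1.65 pos [ 0.3637 -0.2985  0.3401] yaw -84.03 down-err 0.05 w 1.0 F [1.5 0.6 0.3]
shift [-0.2399 -0.1621  0.    ] turn [-0.03 -0.04 -0.03]
```

Call:
servo_tool([
  [-0.04, -0.027, 0, 0, 0, 0, 0],
  [-0.08, -0.054, 0, 0, 0, 0, 0],
  [-0.12, -0.081, 0, 0, 0, 0, 0],
  [-0.16, -0.108, 0, 0, 0, 0, 0],
  [-0.2, -0.135, 0, 0, 0, 0, 0],
  [-0.24, -0.162, 0, 0, 0, 0, 0],
  [-0.24, -0.162, 0, 0, 0, 0, 0],
])

```text
clock: 2.35
position: [0.5009, -0.0375, 0.3398]
ee_rot: [-2.343, 2.088, 0.002]
force: [0.4, -0.1, 0.1]
width: 1.0
```

```bash
python3 - <<'E'
from h import *
go((.50,-.043,.34),-84)
d=get("wrist"); np.save("pics/wrist1.npy",d,allow_pickle=True); cv2.imwrite("pics/wrist1.png",d["color"][:,:,::-1])
s,M=tcp()
T=d["camera_from_world"]; c=-T[:3,:3].T@T[:3,3]
print("cam in tool",(M.T@(c-s["position"])).round(4))
print("TCP px",proj(d,s["position"]).round(1),"grasp px",proj(d,s["position"]-0.011*M[:,2]).round(1))
for nm,P in [("pin top",(.5,-.043,.205)),("pin shaft/handle",(.5,-.043,.133)),("cass",(.5,-.043,.115))]:
    print(nm,proj(d,P).round(1))
E
```

```text
t 2.35 pos [ 0.5009 -0.0375  0.3398] yaw -83.41 down-err 0.21 w 1.0 F [ 0.4 -0.1  0.1]
shift [ 0.0053  0.0015 -0.0002] turn [-0.1   0.19  0.59]
cam in tool [-0.0041 -0.0741 -0.1502]
TCP px [[331.9 303.1]] grasp px [[332.4 313.9]]
pin top [[330.7 233.4]]
pin shaft/handle [[329.6 216.5]]
cass [[329.3 213.3]]
```

View pics/wrist1.png

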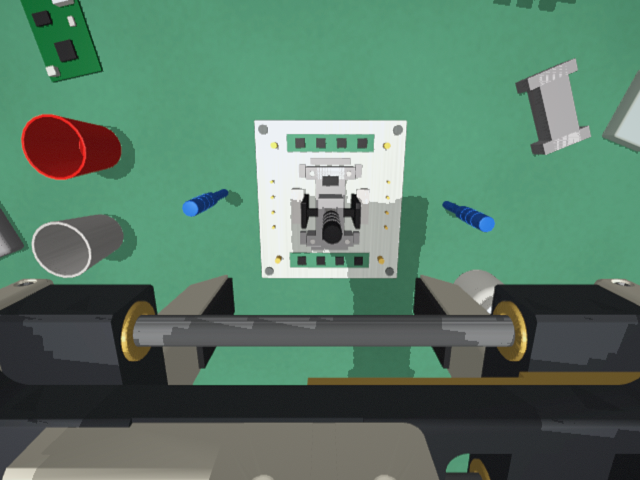

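```bash
python3 - <<'E'
from h import *
from scipy.optimize import least_squares
d=np.load("pics/wrist1.npy",allow_pickle=True).item()
go((.50,-.043,.34),-84)
d=get("wrist"); np.save("pics/wrist2.npy",d,allow_pickle=True)
s,M=tcp()
crop(d,(330,200),170,170,4,"w2.png")
im=d["color"].astype(int)
m=(im.min(2)>140)&((im.max(2)-im.min(2))<40)
mm=np.zeros_like(m);mm[110:285,240:420]=m[110:285,240:420]
n,l,st,_=cv2.connectedComponentsWithStats(mm.astype(np.uint8)); k=1+np.argmax(st[1:,4]); q=(l==k)
h=cv2.convexHull(np.argwhere(q)[:,::-1].astype(np.int32))[:,0]
ap=cv2.approxPolyDP(h.reshape(-1,1,2),5,True)[:,0]; print(ap.tolist())
# line-fit edges from extremes
def edge(side):
    pts=[]
    if side in "LR":
        for y in range(135,265):
            xs=np.nonzero(q[y])[0]
            pts.append(((xs.min()-.5) if side=="L" else xs.max()+.5,y))
    else:
        for x in range(272,388):
            ys=np.nonzero(q[:,x])[0]
            pts.append((x,ys.min()-.5 if side=="T" else ys.max()+.5))
    pts=np.array(pts,float)
    vx,vy,x0,y0=cv2.fitLine(pts.astype(np.float32),cv2.DIST_HUBER,0,.01,.01).ravel()
    nn=np.array([-vy,vx]); return nn,nn@[x0,y0]
E={k:edge(k) for k in "LRTB"}
def inter(a,b): return np.linalg.solve(np.stack([E[a][0],E[b][0]]),[E[a][1],E[b][1]])
C=np.array([inter("L","T"),inter("R","T"),inter("R","B"),inter("L","B")]); print(C.round(1).tolist())
def corners(p,z=.045):
    c,s_=np.cos(p[2]),np.sin(p[2]);L=np.array([(105,95),(105,-95),(-105,-95),(-105,95)])/1000
    return np.c_[L@np.array([[c,s_],[-s_,c]])+p[:2],np.full(4,z)]
r=least_squares(lambda p:(proj(d,corners(p))-C).ravel(),[.5,-.043,.1]); print("wrist fit",r.x.round(4),np.degrees(r.x[2]).round(2),r.fun.round(2))
r=least_squares(lambda p:(proj(d,corners(p,p[3]))-C).ravel(),[.5,-.043,.1,.045]); print("wrist fit free z",r.x.round(4),r.fun.round(2))
E
```

```text
t 2.4 pos [ 0.4998 -0.0413  0.3396] yaw -83.6 down-err 0.07 w 1.005 F [-0.  -0.9  0.7]
shift [ 0.0018 -0.     -0.0004] turn [-0.01  0.07  0.4 ]
w2.png origin 245 115 scale 4
[[402, 118], [393, 275], [259, 276], [251, 118]]
[[249.89999389648438, 117.5], [403.5, 117.5], [393.1000061035156, 276.5], [258.79998779296875, 276.5]]
wrist fit [ 0.4995 -0.0441  0.111 ] 6.36 [ 0.02  0.25 -0.19  0.45  0.42 -0.33 -0.21 -0.55]
wrist fit free z [ 0.4996 -0.0441  0.111   0.046 ] [-0.16  0.11 -0.01  0.31  0.56 -0.12 -0.35 -0.35]
```

View pics/w2.png

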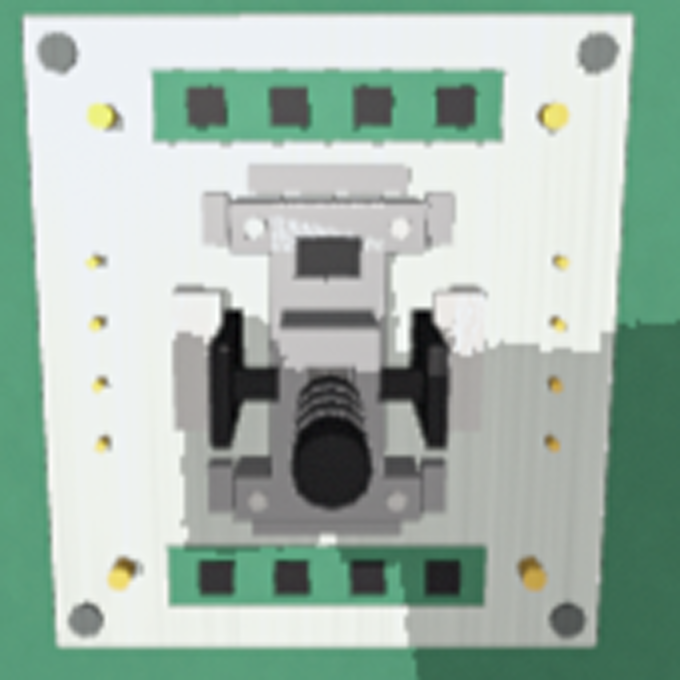

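Call:
servo_tool([
  [0.002, 0, 0.03, 0, 0, 0, 0],
  [0.002, 0, 0.06, 0, 0, 0, 0],
  [0.002, 0, 0.085, 0, 0, 0, 0],
  [0.002, 0, 0.095, 0, 0, 0, 0],
  [0.002, 0, 0.095, 0, 0, 0, 0],
])

```text
clock: 2.95
position: [0.4982, -0.0481, 0.2439]
ee_rot: [2.332, -2.102, -0.002]
force: [0.2, -0.4, 0.5]
width: 1.001
```

```bash
python3 - <<'E'
from h import *
go((.50,-.0437,.174),-83.7)
d=get("wrist"); np.save("pics/wrist3.npy",d,allow_pickle=True)
s,M=tcp(); print(s["position"].round(4))
crop(d,(325,240),200,150,4,"w3.png")
print("TCP",proj(d,s["position"]).round(1))
for x in (.5,): print(proj(d,[(.5,-.0437,.205),(.5,-.0437,.174)]).round(1))
E
```

```text
t 2.95 pos [ 0.4982 -0.0481  0.2439] yaw -84.07 down-err 0.14 w 1.001 F [ 0.2 -0.4  0.5]
shift [-0.0042 -0.0024  0.0699] turn [ 0.14 -0.01 -0.37]
[ 0.499  -0.0477  0.2451]
w3.png origin 225 165 scale 4
TCP [[324.  299.9]]
[[317.3 267.7]
 [318.1 251.7]]
```

View pics/w3.png

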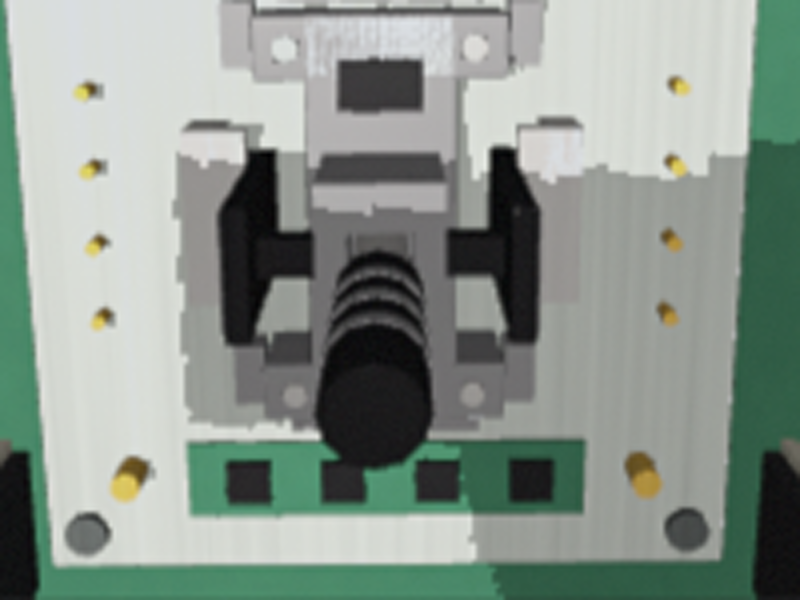

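Call:
servo_tool([
  [-0.004, -0.002, 0.02, 0, 0, -0.3, 0],
  [-0.004, -0.002, 0.045, 0, 0, -0.3, 0],
  [-0.004, -0.002, 0.062, 0, 0, -0.3, 0],
  [-0.004, -0.002, 0.07, 0, 0, -0.3, 0],
  [-0.004, -0.002, 0.07, 0, 0, -0.3, 0],
  [-0.004, -0.002, 0.07, 0, 0, -0.3, 0],
])

```text
clock: 3.6
position: [0.5016, -0.0426, 0.176]
ee_rot: [-2.34, 2.095, -0.002]
force: [1.1, 1.4, 1.4]
width: 0.999
```

```bash
python3 - <<'E'
from h import *
go((.50,-.044,.174),-83.7)
d=get("wrist"); np.save("pics/wrist4.npy",d,allow_pickle=True)
s,M=tcp(); print(s["position"].round(4))
crop(d,(325,240),200,150,4,"w4.png")
d=get("top"); crop(d,(338,245),100,80,8,"t4.png")
go((.50,-.044,.174),-83.7)
E
```

```text
t 3.6 pos [ 0.5016 -0.0426  0.176 ] yaw -83.68 down-err 0.1 w 0.999 F [1.1 1.4 1.4]
shift [0.0012 0.0017 0.002 ] turn [-0.1  -0.02  0.02]
[ 0.5017 -0.0426  0.176 ]
w4.png origin 225 165 scale 4
t4.png origin 288 205 scale 8
t 3.7 pos [ 0.5016 -0.0426  0.1759] yaw -83.67 down-err 0.12 w 1.003 F [ 0.7  0.5 -0.3]
shift [0.0012 0.0017 0.0019] turn [-0.11 -0.02  0.03]
```

View pics/w4.png

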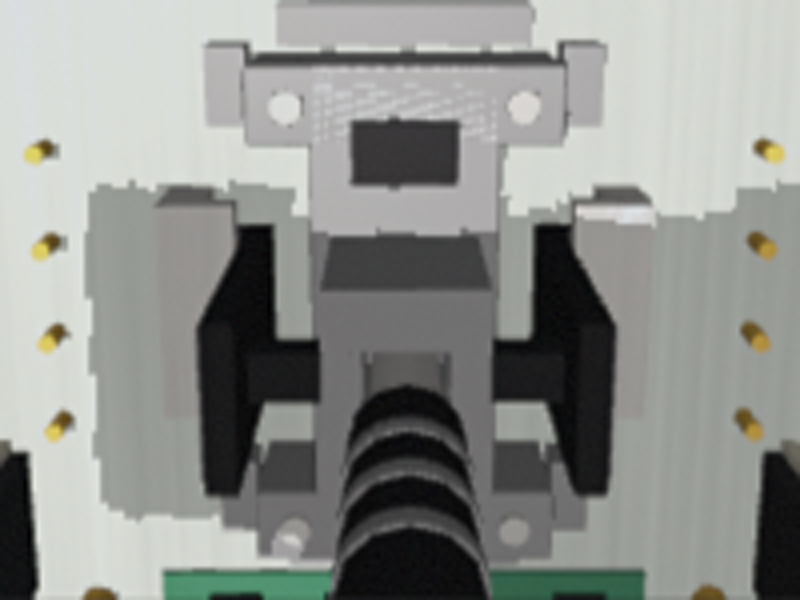

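Call:
servo_tool([
  [0.0015, 0.0015, 0.002, 0, 0, 0, 0],
  [0.0015, 0.0015, 0.002, 0, 0, 0, 0.5],
  [0.0015, 0.0015, 0.002, 0, 0, 0, 0.75],
  [0.0015, 0.0015, 0.002, 0, 0, 0, 1],
  [0.0015, 0.0015, 0.002, 0, 0, 0, 1],
  [0.0015, 0.0015, 0.002, 0, 0, 0, 1],
  [0.0015, 0.0015, 0.002, 0, 0, 0, 1],
  [0.0015, 0.0015, 0.002, 0, 0, 0, 1],
], force=25)

```text
clock: 4.5
position: [0.4994, -0.0442, 0.1727]
ee_rot: [2.341, -2.095, -0.0]
force: [0.3, -0.5, 0.2]
width: 0.441
```

```bash
python3 - <<'E'
from h import *
go((.50,-.044,.174),-83.7)
E
```

```text
t 4.5 pos [ 0.4994 -0.0442  0.1727] yaw -83.66 down-err 0.0 w 0.441 F [ 0.3 -0.5  0.2]
shift [-0.0001 -0.0006 -0.0013] turn [ 0.   -0.    0.04]
```

Call:
servo_tool([
  [0, 0, 0, 0, 0, 0, 1],
  [0, 0, 0, 0, 0, 0, 1],
  [0, 0, 0, 0, 0, 0, 1],
  [0, 0, 0, 0, 0, 0, 1],
  [0, 0, 0, 0, 0, 0, 1],
], force=25)

```text
clock: 5.0
position: [0.4994, -0.0442, 0.1727]
ee_rot: [2.341, -2.095, -0.0]
force: [0.4, -0.6, 0.6]
width: 0.193
```

```bash
python3 - <<'E'
from h import *
go((.50,-.044,.174),-83.7); print(arm.observe()["width"]*92)
E
```

```text
t 5.0 pos [ 0.4994 -0.0442  0.1727] yaw -83.67 down-err 0.0 w 0.193 F [ 0.4 -0.6  0.6]
shift [-0.0002 -0.0006 -0.0013] turn [ 0.   -0.    0.03]
17.75166984618606
```

Call:
servo_tool([
  [0, 0, -0.01, 0, 0, 0, 1],
  [0, 0, -0.025, 0, 0, 0, 1],
  [0, 0, -0.04, 0, 0, 0, 1],
  [0, 0, -0.055, 0, 0, 0, 1],
  [0, 0, -0.075, 0, 0, 0, 1],
  [0, 0, -0.1, 0, 0, 0, 1],
  [0, 0, -0.11, 0, 0, 0, 1],
  [0, 0, -0.11, 0, 0, 0, 1],
], force=25)

```text
clock: 5.8
position: [0.5002, -0.0441, 0.2843]
ee_rot: [-2.339, 2.094, -0.004]
force: [0.3, 0.7, -1.5]
width: 0.188
```

```bash
python3 - <<'E'
from h import *
go((.41,.2856,.285),-83.7)
d=get("side"); np.save("pics/side5.npy",d,allow_pickle=True); crop(d,(335,215),140,150,5,"s5.png")
print(proj(d,[(.4995,-.044,.185),(.4995,-.044,.315),(.4995,-.044,.075)]).round(1))
E
```

```text
t 5.8 pos [ 0.5002 -0.0441  0.2843] yaw -83.66 down-err 0.18 w 0.188 F [ 0.3  0.7 -1.5]
shift [-0.3377  0.0533 -0.0011] turn [-0.17 -0.04  0.04]
s5.png origin 265 140 scale 5
[[332.1 211.1]
 [331.7 166.6]
 [332.4 245.9]]
```

View pics/s5.png

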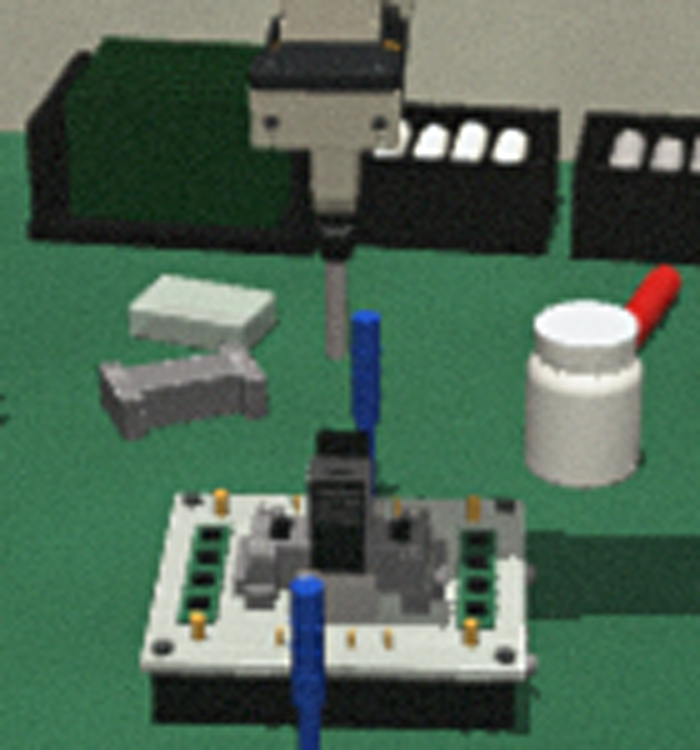

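Call:
servo_tool([
  [-0.02, 0.003, 0, 0, 0, 0, 1],
  [-0.06, 0.009, 0, 0, 0, 0, 1],
  [-0.105, 0.017, 0, 0, 0, 0, 1],
  [-0.15, 0.024, 0, 0, 0, 0, 1],
  [-0.195, 0.031, 0, 0, 0, 0, 1],
  [-0.24, 0.038, 0, 0, 0, 0, 1],
  [-0.285, 0.045, 0, 0, 0, 0, 1],
  [-0.315, 0.05, 0, 0, 0, 0, 1],
], force=25)

```text
clock: 6.65
position: [0.4129, 0.2661, 0.2815]
ee_rot: [2.343, -2.091, -0.002]
force: [0.2, -0.5, -0.3]
width: 0.19
```

Call:
servo_tool([
  [-0.015, 0.002, 0, 0, 0, 0, 1],
  [-0.023, 0.003, 0, 0, 0, 0, 1],
  [-0.023, 0.003, 0, 0, 0, 0, 1],
  [-0.023, 0.003, 0, 0, 0, 0, 1],
], force=25)

```text
clock: 7.05
position: [0.4098, 0.2847, 0.2821]
ee_rot: [2.339, -2.096, 0.0]
force: [0.2, -1.2, -1.1]
width: 0.19
```

```bash
python3 - <<'E'
from h import *
go((.41,.2856,.124),-83.7)
d=get("side"); np.save("pics/side6.npy",d,allow_pickle=True); crop(d,(345,270),130,150,5,"s6.png")
dw=get("wrist"); np.save("pics/wrist6.npy",dw,allow_pickle=True); cv2.imwrite("pics/w6.png",dw["color"][:,:,::-1])
go((.41,.2856,.124),-83.7)
s,M=tcp(); p=s["position"]
print("tip side",proj(d,p-[0,0,.1]).round(1),"tip wrist",proj(dw,p-[0,0,.1]).round(1), "cup rim wrist",proj(dw,[(.41,.2856,.085),(.41+.037,.2856,.085),(.41-.037,.2856,.085),(.41,.2856+.037,.085),(.41,.2856-.037,.085)]).round(1).tolist())
E
```

```text
t 7.05 pos [0.4098 0.2847 0.2821] yaw -83.72 down-err 0.08 w 0.19 F [ 0.2 -1.2 -1.1]
shift [-0.0011 -0.0005  0.1581] turn [ 0.05 -0.06 -0.02]
s6.png origin 280 195 scale 5
t 7.15 pos [0.41   0.2845 0.2824] yaw -83.78 down-err 0.05 w 0.192 F [ 0.6 -0.7 -0.2]
shift [-0.0012 -0.0002  0.1584] turn [ 0.02 -0.05 -0.08]
tip side [[347.6 279.2]] tip wrist [[324.  242.6]] cup rim wrist [[322.7, 216.4], [326.7, 180.9], [319.0, 250.0], [287.4, 212.6], [357.8, 220.2]]
```

View pics/s6.png

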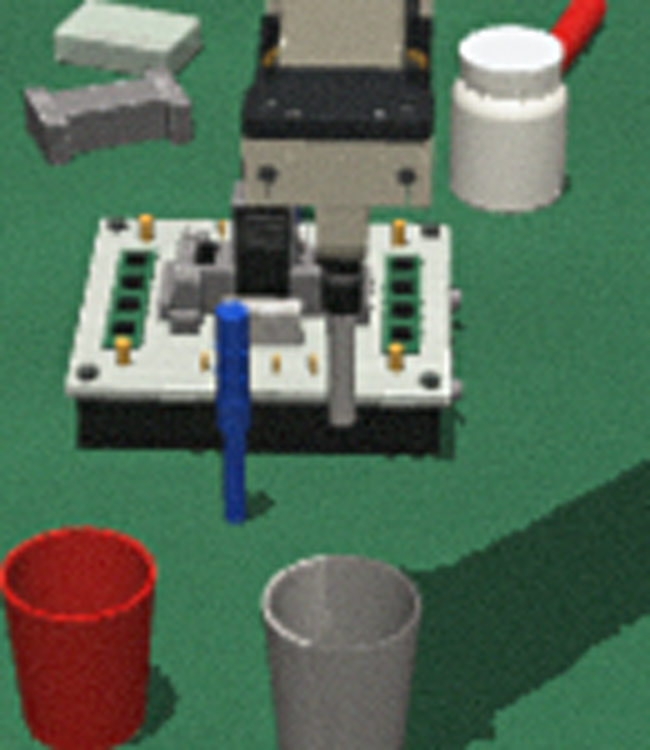

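View pics/w6.png

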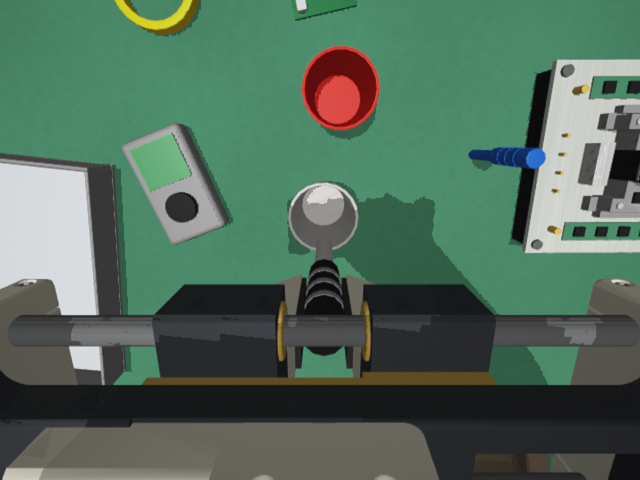

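Call:
servo_tool([
  [-0.001, 0, 0.025, 0, 0, 0, 1],
  [-0.001, 0, 0.055, 0, 0, 0, 1],
  [-0.001, 0, 0.085, 0, 0, 0, 1],
  [-0.001, 0, 0.115, 0, 0, 0, 1],
  [-0.001, 0, 0.14, 0, 0, 0, 1],
  [-0.001, 0, 0.16, 0, 0, 0, 1],
  [-0.001, 0, 0.17, 0, 0, 0, 1],
  [-0.001, 0, 0.173, 0, 0, 0, 1],
], force=25)

```text
clock: 7.95
position: [0.4094, 0.2859, 0.109]
ee_rot: [2.339, -2.096, -0.0]
force: [0.8, -0.0, -0.1]
width: 0.191
```

```bash
python3 - <<'E'
from h import *
go((.41,.2856,.101),-83.7)
d=get("side"); np.save("pics/side7.npy",d,allow_pickle=True); crop(d,(345,300),130,130,5,"s7.png")
go((.41,.2856,.101),-83.7)
E
```

```text
t 7.95 pos [0.4094 0.2859 0.109 ] yaw -83.73 down-err 0.09 w 0.191 F [ 0.8 -0.  -0.1]
shift [ 0.0004 -0.0006  0.008 ] turn [ 0.07 -0.06 -0.03]
s7.png origin 280 235 scale 5
t 8.0 pos [0.4095 0.2863 0.1093] yaw -83.71 down-err 0.05 w 0.19 F [ 0.   0.9 -0.4]
shift [ 0.0007 -0.0004  0.0083] turn [ 0.04 -0.03 -0.01]
```

View pics/s7.png

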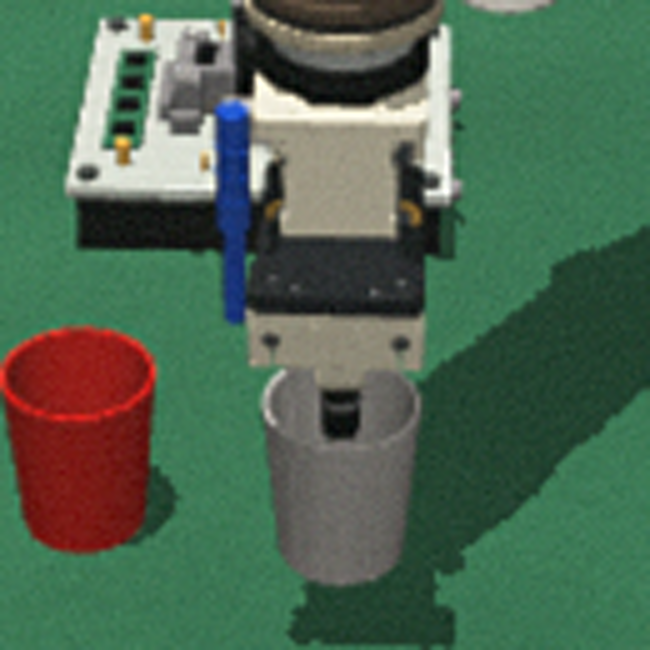

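Call:
servo_tool([
  [0, 0, 0.003, 0, 0, 0, 1],
  [0, 0, 0.005, 0, 0, 0, 1],
  [0, 0, 0.006, 0, 0, 0, 1],
  [0, 0, 0.006, 0, 0, 0, 1],
], force=25)

```text
clock: 8.4
position: [0.4095, 0.2869, 0.104]
ee_rot: [-2.34, 2.095, -0.0]
force: [-0.0, 0.1, -0.4]
width: 0.191
```

Call:
servo_tool([
  [0, 0, 0.002, 0, 0, 0, 1],
  [0, 0, 0.0035, 0, 0, 0, 1],
  [0, 0, 0.0035, 0, 0, 0, 1],
], force=25)

```text
clock: 8.7
position: [0.4102, 0.2875, 0.1015]
ee_rot: [-2.339, 2.094, -0.002]
force: [-1.2, -2.2, 15.1]
width: 0.192
```

Call:
servo_tool([
  [0, 0, -0.001, 0, 0, 0, 1],
  [0, 0, -0.001, 0, 0, 0, 0.75],
  [0, 0, -0.001, 0, 0, 0, 0.7],
  [0, 0, -0.001, 0, 0, 0, 0.5],
  [0, 0, -0.001, 0, 0, 0, 0.3],
  [0, 0, -0.001, 0, 0, 0, 0.1],
  [0, 0, -0.001, 0, 0, 0, 0],
], force=25)

```text
clock: 9.4
position: [0.4093, 0.2869, 0.1011]
ee_rot: [2.341, -2.095, -0.0]
force: [-0.9, -0.1, -0.4]
width: 0.598
```

```bash
python3 - <<'E'
from h import *
go((.41,.2856,.30),-83.7)
d=get("side"); np.save("pics/side8.npy",d,allow_pickle=True); crop(d,(345,300),130,130,5,"s8.png")
dw=get("wrist"); cv2.imwrite("pics/w8.png",dw["color"][:,:,::-1])
E
```

```text
t 9.4 pos [0.4093 0.2869 0.1011] yaw -83.66 down-err 0.01 w 0.598 F [-0.9 -0.1 -0.4]
shift [ 0.0013 -0.0005 -0.1989] turn [ 0.01 -0.    0.04]
s8.png origin 280 235 scale 5
```

View pics/s8.png

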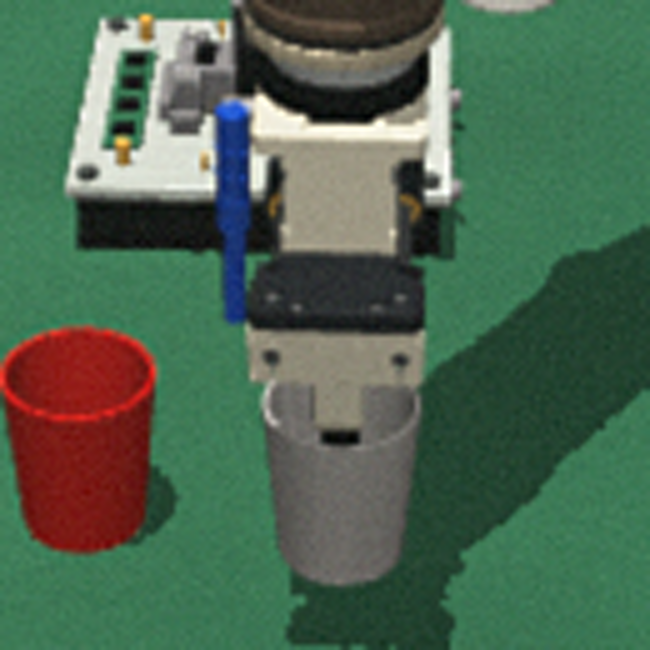

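View pics/w8.png

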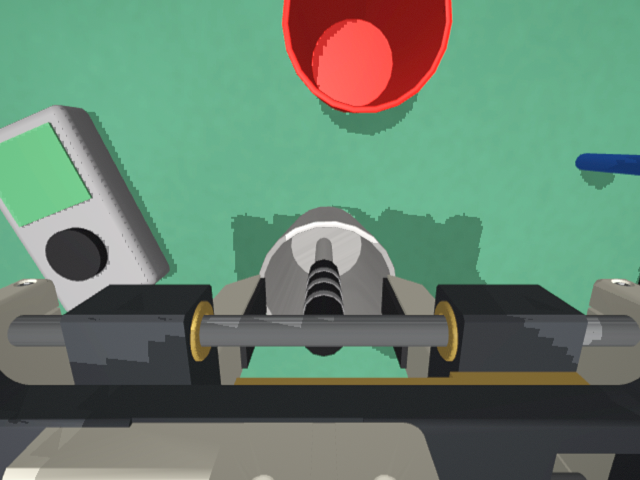

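Call:
servo_tool([
  [0, 0, -0.005, 0, 0, 0, 0],
  [0, 0, -0.02, 0, 0, 0, 0],
  [0, 0, -0.05, 0, 0, 0, 0],
  [0, 0, -0.085, 0, 0, 0, 0],
  [0, 0, -0.12, 0, 0, 0, 0],
  [0, 0, -0.155, 0, 0, 0, 0],
  [0, 0, -0.18, 0, 0, 0, 0],
  [0, 0, -0.18, 0, 0, 0, 0],
])

```text
clock: 10.3
position: [0.4104, 0.2883, 0.2852]
ee_rot: [-2.336, 2.091, -0.002]
force: [0.2, 0.4, -0.4]
width: 1.002
```

```bash
python3 - <<'E'
from h import *
go((.50,-.044,.20),-83.7)
d=get("side"); np.save("pics/side9.npy",d,allow_pickle=True); crop(d,(345,300),130,130,5,"s9.png")
E
```

```text
t 10.3 pos [0.4104 0.2883 0.2852] yaw -83.66 down-err 0.37 w 1.002 F [ 0.2  0.4 -0.4]
shift [ 0.3405 -0.0518  0.0844] turn [-0.33  0.17  0.04]
s9.png origin 280 235 scale 5
```

View pics/s9.png

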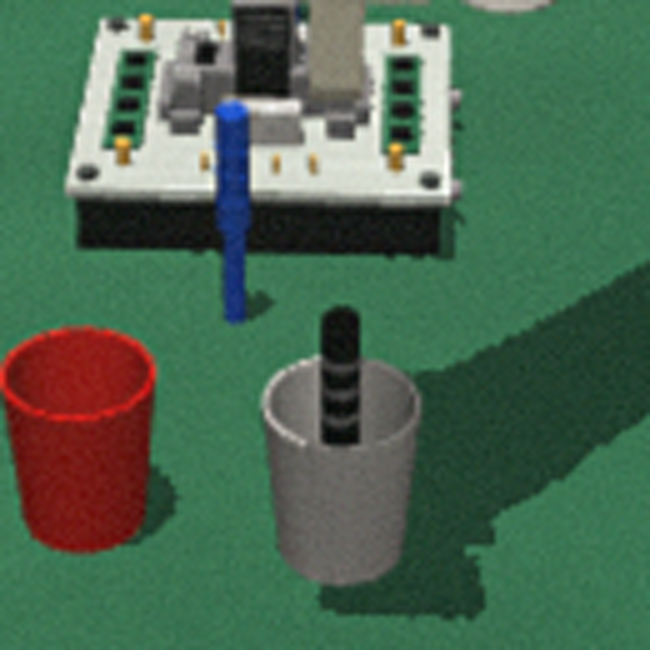

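Call:
servo_tool([
  [0.02, -0.003, 0, 0, 0, 0, 0],
  [0.06, -0.009, 0, 0, 0, 0, 0],
  [0.105, -0.016, 0, 0, 0, 0, 0],
  [0.15, -0.023, 0, 0, 0, 0, 0],
  [0.195, -0.03, 0, 0, 0, 0, 0],
  [0.24, -0.037, 0, 0, 0, 0, 0],
  [0.285, -0.043, 0, 0, 0, 0, 0],
  [0.315, -0.048, 0, 0, 0, 0, 0],
])

```text
clock: 11.15
position: [0.4914, -0.0247, 0.2801]
ee_rot: [2.336, -2.097, -0.001]
force: [0.4, 0.7, -0.8]
width: 0.998
```

Call:
servo_tool([
  [0.015, -0.002, 0.01, 0, 0, 0, 0],
  [0.024, -0.004, 0.03, 0, 0, 0, 0],
  [0.026, -0.004, 0.06, 0, 0, 0, 0],
  [0.026, -0.004, 0.08, 0, 0, 0, 0],
  [0.026, -0.004, 0.085, 0, 0, 0, 0],
  [0.026, -0.004, 0.085, 0, 0, 0, 0],
  [0.026, -0.004, 0.085, 0, 0, 0, 0],
])

```text
clock: 11.85
position: [0.499, -0.0457, 0.1968]
ee_rot: [-2.341, 2.094, -0.001]
force: [0.1, 0.7, 0.8]
width: 0.999
```

```bash
python3 - <<'E'
from h import *
go((.50,-.044,.20),-83.7)
d=get("wrist"); s,M=tcp(); np.save("pics/wrist10.npy",d,allow_pickle=True); cv2.imwrite("pics/w10.png",d["color"][:,:,::-1])
go((.50,-.044,.098),-83.7)
d["pose"]=(s["position"],M); np.save("pics/wrist10.npy",d,allow_pickle=True)
dt=get("top"); crop(dt,(230,265),140,120,5,"t10.png")
E
```

```text
t 11.85 pos [ 0.499  -0.0457  0.1968] yaw -83.61 down-err 0.04 w 0.999 F [0.1 0.7 0.8]
shift [-0.0015 -0.0012 -0.0032] turn [-0.04  0.01  0.09]
t 11.9 pos [ 0.4993 -0.0458  0.1971] yaw -83.62 down-err 0.09 w 0.999 F [ 0.2 -0.  -0.1]
shift [-0.0017 -0.0008  0.0991] turn [-0.09 -0.01  0.08]
t10.png origin 160 205 scale 5
```

View pics/w10.png

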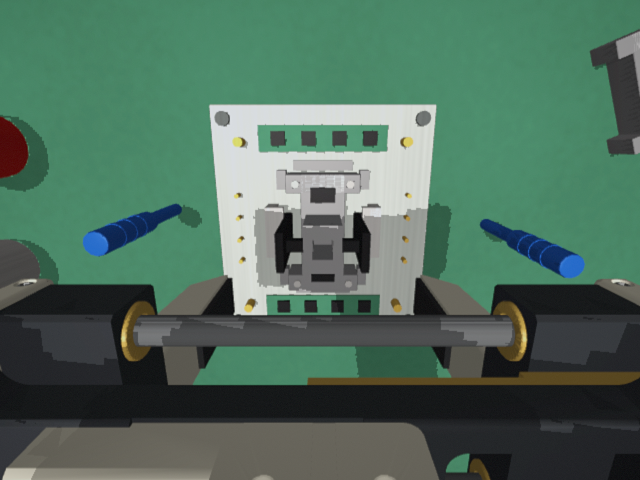

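View pics/t10.png

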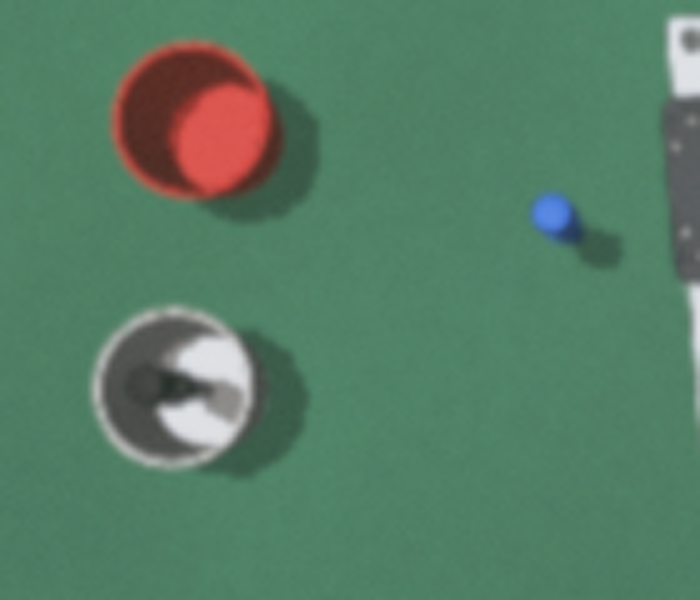

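```bash
python3 - <<'E'
from h import *
d=np.load("pics/wrist10.npy",allow_pickle=True).item()
crop(d,(322,235),130,110,6,"w10c.png")
p,M=d["pose"]
print(np.round(p,4))
def W(x,y,z,cx=.4995,cy=-.044,yaw=6.3):
    a=np.radians(yaw); return [cx+x*np.cos(a)-y*np.sin(a), cy+x*np.sin(a)+y*np.cos(a), z]
im=d["color"][180:290,257:387,::-1].copy(); im=cv2.resize(im,None,fx=6,fy=6,interpolation=cv2.INTER_CUBIC)
def poly(pts,col):
    q=((proj(d,pts)-[257,180]+.5)*6).astype(int); cv2.polylines(im,[q.reshape(-1,1,2)],True,col,1)
poly([W(x,y,.115) for x,y in [(.018,.014),(.018,-.014),(-.018,-.014),(-.018,.014)]],(0,0,255))
for s in (1,-1):
    poly([W(x,s*y,.123) for x,y in [(.015,.027),(.015,.033),(-.015,.033),(-.015,.027)]],(0,255,0))
poly([W(x,y,.045) for x,y in [(.105,.095),(.105,-.095),(-.105,-.095),(-.105,.095)]],(255,0,0))
cv2.imwrite("pics/w10o.png",im)
E
```

```text
w10c.png origin 257 180 scale 6
[ 0.4993 -0.0458  0.1971]
```

View pics/w10o.png

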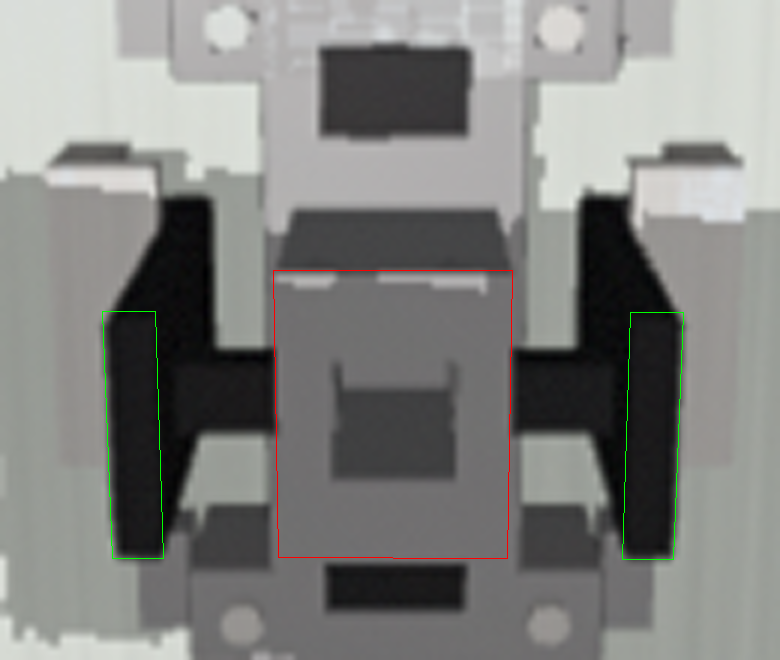

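Call:
servo_tool([
  [-0.0017, -0.0003, 0.02, 0, 0, 0, 0],
  [-0.0017, -0.0003, 0.045, 0, 0, 0, 0],
  [-0.0017, -0.0003, 0.07, 0, 0, 0, 0],
  [-0.0017, -0.0003, 0.09, 0, 0, 0, 0],
  [-0.0017, -0.0003, 0.097, 0, 0, 0, 0],
  [-0.0017, -0.0003, 0.098, 0, 0, 0, 0],
  [-0.0017, -0.0003, 0.098, 0, 0, 0, 0],
])

```text
clock: 12.65
position: [0.4995, -0.0445, 0.0992]
ee_rot: [-2.34, 2.095, -0.002]
force: [-0.3, -0.7, 0.0]
width: 1.004
```

```bash
python3 - <<'E'
from h import *
go((.4995,-.044,.098),-83.7)
d=get("wrist"); s,M=tcp(); d["pose"]=(s["position"],M); np.save("pics/wrist11.npy",d,allow_pickle=True); cv2.imwrite("pics/w11.png",d["color"][:,:,::-1])
ds=get("side"); crop(ds,(335,225),110,110,6,"s11.png")
go((.4995,-.044,.098),-83.7)
E
```

```text
t 12.65 pos [ 0.4995 -0.0445  0.0992] yaw -83.66 down-err 0.08 w 1.004 F [-0.3 -0.7  0. ]
shift [-0.0005 -0.0001  0.0012] turn [-0.08 -0.01  0.04]
s11.png origin 280 170 scale 6
t 12.75 pos [ 0.4996 -0.0446  0.0993] yaw -83.67 down-err 0.11 w 1.0 F [-0.5 -0.8  0.3]
shift [-0.0006  0.0001  0.0013] turn [-0.11 -0.02  0.03]
```

View pics/w11.png

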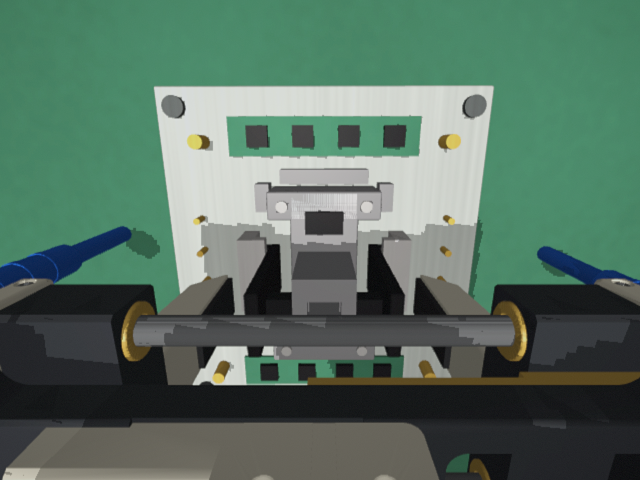

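View pics/s11.png

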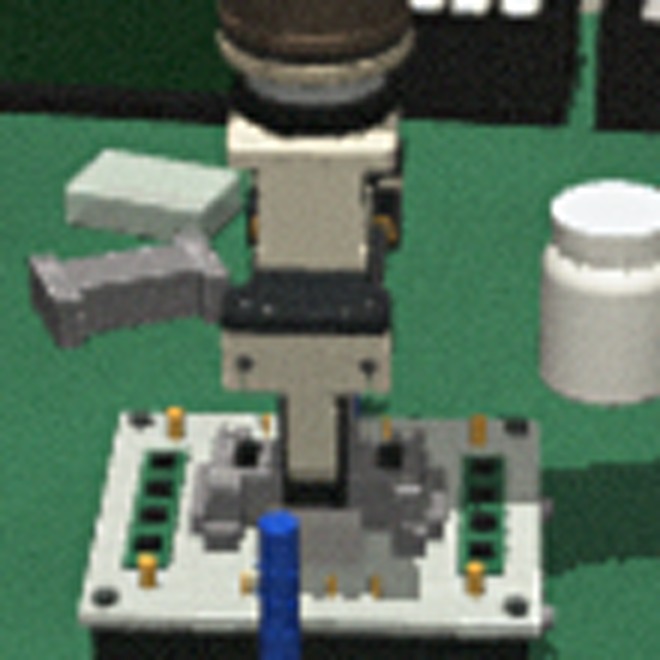

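Call:
servo_tool([
  [-0.0005, 0, 0.001, 0, 0, 0, 0.2],
  [-0.0005, 0, 0.001, 0, 0, 0, 0.4],
  [-0.0005, 0, 0.001, 0, 0, 0, 0.6],
  [-0.0005, 0, 0.001, 0, 0, 0, 1],
  [-0.0005, 0, 0.001, 0, 0, 0, 1],
  [-0.0005, 0, 0.001, 0, 0, 0, 1],
  [-0.0005, 0, 0.001, 0, 0, 0, 1],
  [-0.0005, 0, 0.001, 0, 0, 0, 1],
], force=35)

```text
clock: 13.55
position: [0.4988, -0.0443, 0.0976]
ee_rot: [2.341, -2.095, 0.001]
force: [-1.1, -1.1, 6.3]
width: 0.533
```

Call:
servo_tool([
  [0, 0, 0, 0, 0, 0, 1],
  [0, 0, 0, 0, 0, 0, 1],
  [0, 0, 0, 0, 0, 0, 1],
], force=35)

```text
clock: 13.85
position: [0.4988, -0.0443, 0.0976]
ee_rot: [2.341, -2.095, 0.001]
force: [-1.5, 0.0, 6.9]
width: 0.533
```

```bash
python3 - <<'E'
from h import *
go((.4995,-.044,.098),-83.7); print(arm.observe()["width"]*92, arm.observe()["ft_torque"])
d=get("wrist"); s,M=tcp(); d["pose"]=(s["position"],M); np.save("pics/wrist12.npy",d,allow_pickle=True); crop(d,(324,250),200,150,4,"w12.png")
E
```

```text
t 13.85 pos [ 0.4988 -0.0443  0.0976] yaw -83.68 down-err 0.03 w 0.533 F [-1.5  0.   6.9]
shift [-0.0003 -0.0007 -0.0004] turn [-0.02 -0.02  0.02]
49.04851976209939 [-0.17773033  0.41030225  0.10161188]
w12.png origin 224 175 scale 4
```

View pics/w12.png

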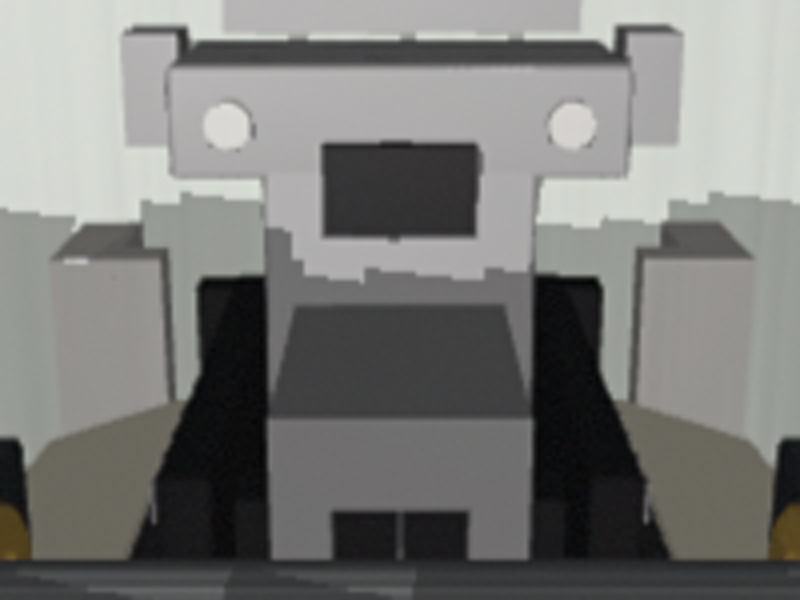

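Call:
servo_tool([
  [0, 0, -0.004, 0, 0, 0, 1],
  [0, 0, -0.008, 0, 0, 0, 1],
  [0, 0, -0.013, 0, 0, 0, 1],
  [0, 0, -0.018, 0, 0, 0, 1],
  [0, 0, -0.02, 0, 0, 0, 1],
], force=35)

```text
clock: 14.4
position: [0.499, -0.0441, 0.1178]
ee_rot: [-2.34, 2.095, -0.001]
force: [-0.8, -0.0, -4.6]
width: 0.531
```

```bash
python3 - <<'E'
from h import *
go((.4995,-.044,.198),-83.7); print(arm.observe()["width"]*92, arm.observe()["ft_torque"])
d=get("wrist"); s,M=tcp(); d["pose"]=(s["position"],M); np.save("pics/wrist13.npy",d,allow_pickle=True); crop(d,(324,220),250,190,3.2,"w13.png")
ds=get("side"); crop(ds,(335,225),110,110,6,"s13.png")
E
```

```text
t 14.4 pos [ 0.499  -0.0441  0.1178] yaw -83.67 down-err 0.04 w 0.531 F [-0.8 -0.  -4.6]
shift [ 0.     -0.0006 -0.0802] turn [-0.04 -0.    0.03]
48.82573044909057 [ 0.00196202 -0.02734815  0.02844869]
w13.png origin 199 125 scale 3.2
s13.png origin 280 170 scale 6
```

View pics/w13.png

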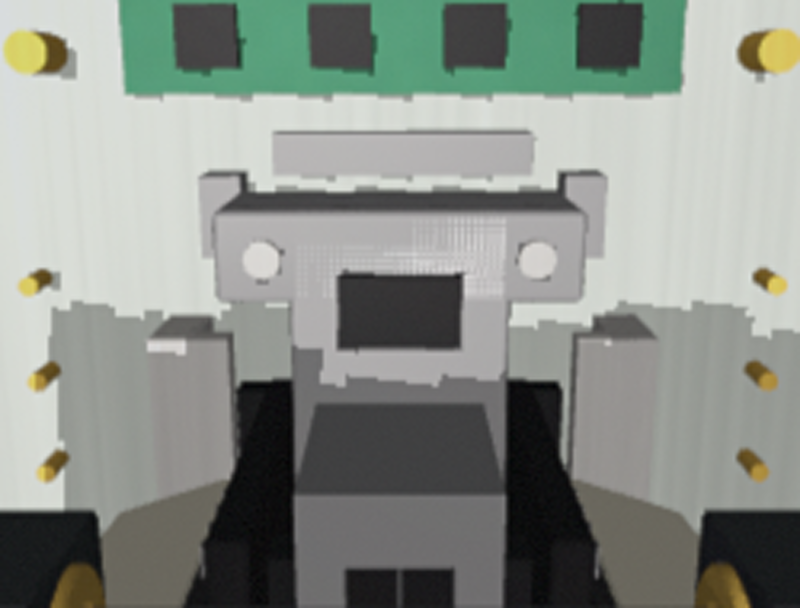

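View pics/s13.png

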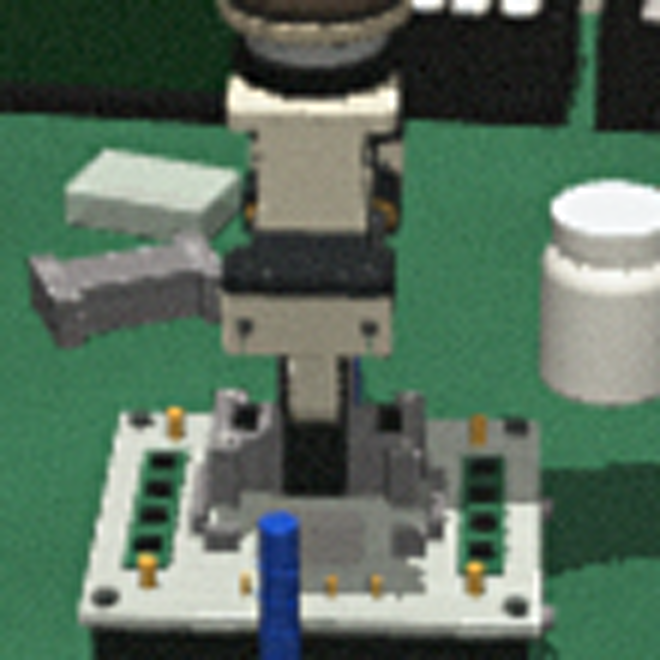

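Call:
servo_tool([
  [0, 0, -0.008, 0, 0, 0, 1],
  [0, 0, -0.022, 0, 0, 0, 1],
  [0, 0, -0.036, 0, 0, 0, 1],
  [0, 0, -0.05, 0, 0, 0, 1],
  [0, 0, -0.063, 0, 0, 0, 1],
  [0, 0, -0.073, 0, 0, 0, 1],
  [0, 0, -0.079, 0, 0, 0, 1],
  [0, 0, -0.08, 0, 0, 0, 1],
], force=35)

```text
clock: 15.3
position: [0.499, -0.0441, 0.1979]
ee_rot: [-2.34, 2.095, -0.001]
force: [0.3, -0.2, -4.6]
width: 0.53
```

Call:
servo_tool([
  [0, 0, 0, 0, 0, 0, 1],
  [0, 0, 0, 0, 0, 0, 1],
  [0, 0, 0, 0, 0, 0, 1],
  [0, 0, 0, 0, 0, 0, 1],
  [0, 0, 0, 0, 0, 0, 1],
], force=35)

```text
clock: 15.8
position: [0.4986, -0.0441, 0.197]
ee_rot: [2.341, -2.095, -0.001]
force: [0.8, -0.4, -3.6]
width: 0.531
```

```bash
python3 - <<'E'
from h import *
go((.4995,-.044,.198),-83.7); o=arm.observe(); print(o["width"]*92, o["ft_torque"].round(3), np.abs(o["dq"]).max())
d=get("wrist"); s,M=tcp(); d["pose"]=(s["position"],M); np.save("pics/wrist14.npy",d,allow_pickle=True); cv2.imwrite("pics/w14.png",d["color"][:,:,::-1])
ds=get("side"); np.save("pics/side14.npy",ds,allow_pickle=True); crop(ds,(335,225),130,130,5,"s14.png"); crop(ds,(330,310),110,90,6,"s14c.png")
dt=get("top"); cv2.imwrite("pics/t14.png",dt["color"][:,:,::-1])
go((.4995,-.044,.198),-83.7)
E
```

```text
t 15.8 pos [ 0.4986 -0.0441  0.197 ] yaw -83.66 down-err 0.02 w 0.531 F [ 0.8 -0.4 -3.6]
shift [ 0.     -0.0009 -0.001 ] turn [0.02 0.01 0.04]
48.87996284510176 [ 0.029  0.004 -0.025] 0.0036011300751310885
s14.png origin 270 160 scale 5
s14c.png origin 275 265 scale 6
t 15.95 pos [ 0.4987 -0.0441  0.1972] yaw -83.66 down-err 0.01 w 0.53 F [-0.1  0.6 -3.5]
shift [ 0.     -0.0008 -0.0008] turn [0.01 0.   0.04]
```

View pics/w14.png

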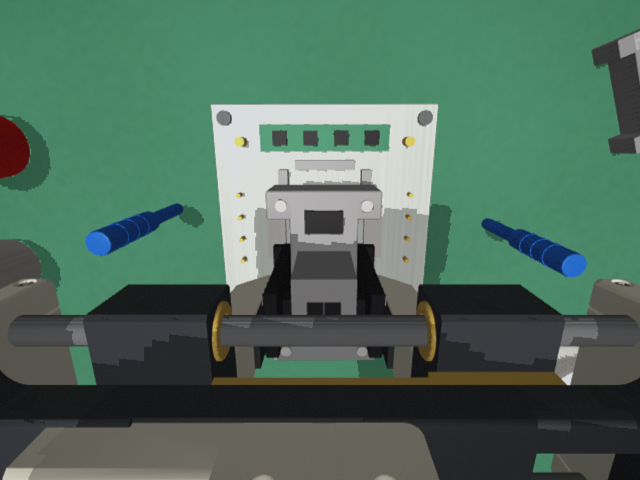

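View pics/s14.png

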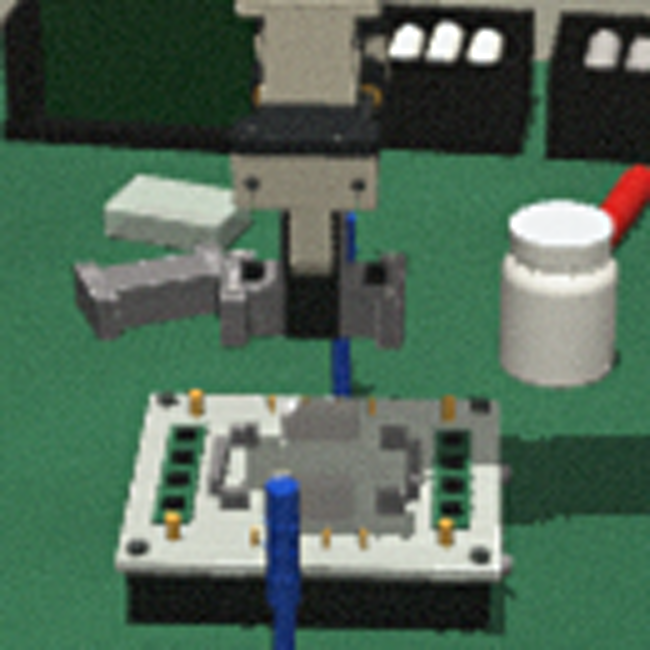

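View pics/s14c.png

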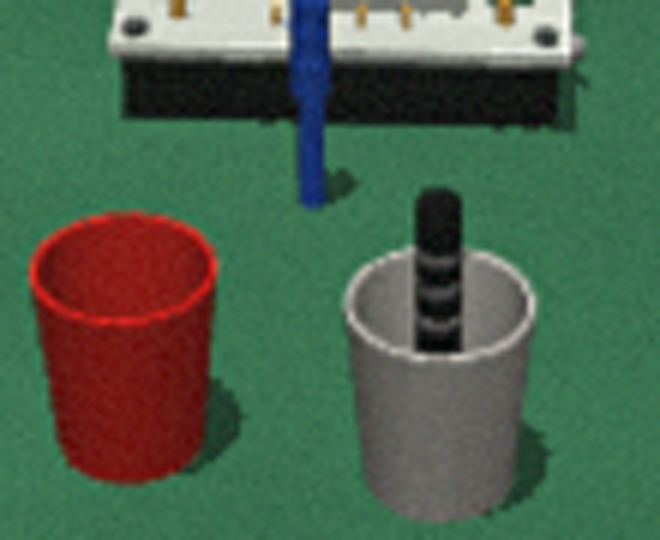

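View pics/t14.png

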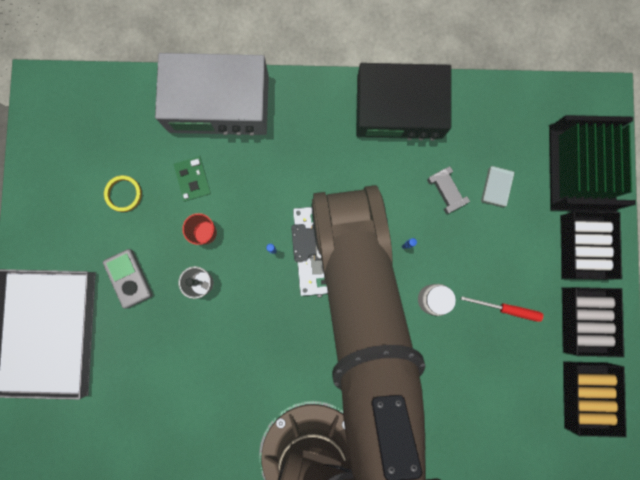

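```bash
python3 - <<'E'
from h import *
a=np.load("pics/wrist12.npy",allow_pickle=True).item(); b=np.load("pics/wrist14.npy",allow_pickle=True).item()
for d in (a,b):
    g=cv2.cvtColor(d["color"],cv2.COLOR_RGB2GRAY)
    pts=[]
    for c in ((281,207),(367,207)):
        x,y=c; w=g[y-8:y+9,x-8:x+9].astype(float); m=w>w.max()-35; ys,xs=np.nonzero(m); pts.append((x-8+xs.mean(),y-8+ys.mean()))
    print(np.round(pts,2).tolist())
o=arm.observe(); print(o["clock"],o["position"].round(4),o["width"],np.abs(o["dq"]).max().round(4),o["force"].round(1))
print(workorder.sign_off())
E
```

```text
[[280.02, 206.13], [366.62, 206.13]]
[[280.05, 205.99], [366.71, 205.89]]
15.95 [ 0.4987 -0.0441  0.1972] 0.5297433566265555 0.0025 [-0.1  0.6 -3.5]
the job is handed in; nothing more can be done
None
```

I pulled the black lock pin out of the cassette and stood it tip down in the steel cup. Then I pinched both catches, lifted the cassette straight up out of the fixture, and handed the job in while still holding it.

The last checks, at 15.95 s on the clock, showed no failures:
- **Pin:** it stands free and upright in the steel cup in the side picture and the top picture. The red cup and both blue pins are where they were.
- **Cassette height:** the tool rose from z = 0.0976 to 0.1972 m, so the cassette hangs about 99.6 mm above its seat.
- **Level and still:** the tool is within 0.02° of straight down. The cassette's marks moved less than 0.3 px in the wrist camera between grip and lift, so it did not slip or tilt in the fingers. The fastest joint was at 0.0025 rad/s.
- **Catches:** the opening is about 48.8 mm under a 35 N grip, against 50 mm nominal for fully squeezed. The wrist carries about 3.5 N, which fits the cassette's mass.
- **Other things on the bench:** none appear moved in the last top and side pictures.

**Disagreements:** the top and side cameras differed by 3 to 5 mm on where the fixture and cup were, so I relied on the wrist camera for the fixture. Its overlay matched the sleeve to within about 0.2 px. The pin briefly pressed on the cup floor with about 15 N before I let it go.

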